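# Unlock the cash box and hold the key turned

## Robot

A 6-joint arm with a two-finger parallel gripper is mounted at the origin on a cart in front of the work surface, level with it; the furniture and walls round the work are solid. World frame = base frame: x ahead of the robot, y to its left, z up, the work surface at z = 0. Lengths are in m, angles in rad, forces in N, time in s.
With the tool pointing down it reaches from about 0.325 to 0.9 m from the base axis. Payload 6.1 kg.
Tool frame: the origin (TCP) lies midway between the tips of the shut fingers; the grasp point (between the pads) lies 19 mm behind it; x points along the fingers, y is the direction in which the jaws open and shut, and the axes are right-handed (so a half turn about x gives the same grasp; the last joint's range is limited). The gripper opens to 85 mm and grips with 20 to 120 N. Pads are 22 mm wide; open, the fingers measure 114 mm over their backs; the gripper's body (76 mm by 85 mm) begins 54 mm behind the grasp point. The pads swing forward as they close: fully open they stand 13 mm farther back than shut.
Start: joints at [-1.299, 0.22, 1.526, -0, 1.395, -0.126], TCP at [0.242, -0.576, 0.231] pointing down, gripper open.
Joint ranges: [-2.98, 2.98], [-0.91, 2.08], [0.09, 2.57], [-1.24, 4.39], [0.2, 2.65], [-2.68, 2.68]. Speed limits (rad/s): [2.57, 2.57, 3.01, 3.14, 3.14, 3.14].

## Interface

Orientations are given as [roll, pitch, yaw] about the fixed x, y, z axes, in that order (R = Rz(yaw) Ry(pitch) Rx(roll)).
In Python, from plant import movep, move_l, set_joints, gripper_to, hold, inverse_kinematics, observe, get_image, get_calibration, Unreachable, job_done gives the robot as it stands. Calls block until the motion is done:
- movep(position, orientation): joint-space move of the TCP to a pose.
- move_l(position, feed=0.15, rotation=None, max_force=None): straight line of the TCP; rotation=None keeps the orientation; feed is the mean speed in m/s. With max_force (N) it stops when the force on the tool has changed by that much, and returns True; else False.
- set_joints(angles): joint-space move.
- gripper_to(opening, f_grip=None): finger opening in m; f_grip is the grip in N (None keeps the last); returns when the fingers have stopped.
- hold(seconds).
- inverse_kinematics(position, orientation): joint angles nearest the present ones, or None.
- observe(): the state.
- get_image(name): name is "side" or "top"; returns (picture, depth): 420x560x3 uint8, red, green, blue; 420x560 float32, m along the optical axis (not along the pixel's ray), 0 where there is no reading.
- get_calibration(name): a dict with "intrinsics" (3x3 intrinsics, pixels), "dist_coeffs" ([k1, k2, p1, p2, k3] as OpenCV has them; the pictures are not rectified), "world_from_camera" (4x4, takes a point from camera to world coordinates). Camera axes: x right, y down, z forward; pixel columns grow to the right and rows downward; lengths in m; the calibration is good to about 2 mm. A picture is of the moment at which its call begins. get_calibration takes no time and is no camera call.
A pose or a line that the arm cannot do raises Unreachable and nothing moves.
- job_done(): hands the job in, once; it reports no verdict.
The state is a dict: "time_s": time; "q": joint angles; "joint_velocities": joint speeds; "joint_torque": joint torques, N m; "eef_pos": TCP position; "tcp_rot": TCP orientation; "ft_force": force on the tool from outside, world axes, zero at the start; "torque": the same for the moment, N m; "opening": finger opening in m.
Only numpy, scipy, OpenCV 4.12 (cv2) and the standard library are available. Lean on these libraries where they do the work, as an engineer would, in place of code of your own. Each camera call takes 0.05 s, during which the arm holds its last target.

## Task

Open the grey cash box: take the key with the red head out of the wooden key block, work it down into the brass lock on top of the cash box, past the sticky pins, until the head sits on the lock face, then turn it clockwise (seen from above) a quarter turn, until it stops. The lock springs back when let go, so finish with the gripper still holding the key turned and fully in. Leave the blue and green keys in the block and do not push the other things about.

Things in the scene. Friction and masses are not known exactly. Their poses are not given: they have to be found in the camera images.
- red_key: Loose key upright in one of the block's slots. Origin: centre of its shoulder, the flat underside of the red head; z up. Head 10 mm thick (x), 30 wide (y), 46 tall: pinch its flat faces about 24 mm above the origin. Steel blade below: 4.5 mm thick (x), 14 wide (y), down to z = -30 mm, the last 7 mm narrowing in y to a point. Half a turn about z makes no difference. About 40 g.
- blue_key: The same kind of key with a blue head, in another slot of the block. To be left alone.
- green_key: The same kind of key with a green head, in another slot of the block. To be left alone.
- key_block: Fixed wooden block, 54 mm (own x) by 172 mm (own y) by 42 mm tall, origin at the centre of its underside. Three slots in its top, at y = -52, 0 and 52 mm, 36 mm deep, with the broad side of each key along the block's y. The keys' shoulders rest on its top.
- cash_box: Fixed grey steel cash box, 143 mm (x from -75 to 68) by 130 mm (y), 80 mm tall, origin on its underside. The lock is 45 mm from the origin towards -x, on a flat deck; the dark lid with the coin slot behind it (+x) is hinged at the back and lifts a crack, about 8 degrees, as the key turns.
- lock_mouth (a point): Centre of the keyway on the brass plug's face, 82 mm up; turns with the plug, z up. Slot 16.5 mm along y (blade width), 6.5 along x, 40 deep, 45-degree lead-in of 2.5 mm; level steel collar, 42 mm across, round it. Two sprung sticky pins, 8 and 15 mm down, stand out 3.8 mm at the slot's ends: 5 to 10 N, partly sideways, to pass each. Fully in, the key's origin is at this point.
- lock_plug (a joint): Turn of the lock plug in rad: 0 at rest with no key, growing clockwise seen from above, stop at 1.5. A spring turns it back (0.014 N m at rest, 0.07 N m at the stop). The blade has about 0.14 rad of play in the slot, so the key must be turned by that much more than the plug.
- pepper: Glass pepper shaker with steel cap, 43 mm across, 75 mm tall, origin at the centre of its underside; bystander.
- toothpicks: Red toothpick jar, 46 mm across, 66 mm tall, origin at the centre of its underside; bystander.
- spout: Beige spare spout, 33 mm across, 48 mm tall, origin at the centre of its underside; bystander.
- rice_bowl: White bowl upside down, 89 mm across, 53 mm tall, origin at the centre of its underside; bystander.
- brush: Bottle brush lying flat, 235 mm long (own x), 23 mm wide, 21 mm tall; bystander.

How it is judged:
On the way, in this order (a step that is already met when the one before it is completed fails the run):
1. the red key is out of the block, lifted clear (height (world z) of red_key above 0.075 m and contact force between red_key and key_block below 0.1 N and contact force between the fingers and red_key above 1 N), for 0.1 s.
2. the red key is fully in the lock, its shoulder on the face, before it is turned far (z of red_key in the frame of lock_mouth below 0.003 m and horizontal distance between red_key and lock_mouth below 0.005 m and angle between red_key's own z axis and vertical below 0.12 rad and angle between the y axis of red_key and the y axis of lock_mouth, either way round below 0.4 rad and value of joint lock_plug below 0.7 rad), for 0.1 s.
At the end, for the whole second after the job is handed in: Red key fully in the lock (shoulder within 3 mm of the face, 5 mm of its centre, upright within 0.12 rad), the plug turned more than 1.2 rad of its 1.5 and staying there, the gripper still gripping the key. Blue and green keys stand in the block as they were (within 10 mm) (z of red_key in the frame of lock_mouth below 0.003 m and horizontal distance between red_key and lock_mouth below 0.005 m and angle between red_key's own z axis and vertical below 0.12 rad and angle between the y axis of red_key and the y axis of lock_mouth, either way round below 0.4 rad and value of joint lock_plug above 1.2 rad and contact force between the fingers and red_key above 1 N and angular speed of red_key below 0.3 rad/s and z of blue_key in the frame of key_block between 0.035 and 0.05 m and distance of each of blue_key, green_key from where it was at the start of the episode below 0.01 m and z of green_key in the frame of key_block between 0.035 and 0.05 m); the arm keeps its last pose, push and grip.
It fails at once if a bystander (shaker, jar, spout, bowl or brush) is pushed about, more than 30 mm (distance of any of pepper, toothpicks, spout, rice_bowl, brush from where it was at the start of the episode above 0.03 m).
It fails at once if the blue or green key is pulled out of the block, more than 20 mm (distance of any of blue_key, green_key from where it was at the start of the episode above 0.02 m).
It also fails if it takes over 51 s, if anything falls off the work surface, if the arm or the gripper's body presses on something with over 40 N, if the wrist force passes 120 N, or if a joint passes its speed limit or range.

## Working session

There is one attempt and no reset: what is moved stays moved. The work goes in short steps, each a Python script; the robot and the scene stay as the last script left them, time stands still between calls to the robot, and variables do not carry over. Pictures are saved under pics/ and viewed, and the job is handed in when it is done.

```bash
mkdir -p pics; ls
python3 - <<'E'
from plant import *
import cv2,numpy as np
np.set_printoptions(precision=4,suppress=True)
for n in ("top","side"):
    im,d=get_image(n); cv2.imwrite(f"pics/{n}0.png",im[:,:,::-1]); np.savez(f"{n}0.npz",im=im,d=d)
    c=get_calibration(n); print(n,c)
o=observe();print(o)
E
```

```text
pics
top {'intrinsics': array([[515.3266,   0.    , 278.9867],
       [  0.    , 515.3266, 216.0965],
       [  0.    ,   0.    ,   1.    ]]), 'dist_coeffs': array([0.0039, 0.    , 0.    , 0.    , 0.    ]), 'world_from_camera': array([[ 0.0285, -0.9917,  0.1255,  0.4692],
       [-0.9995, -0.0266,  0.0164, -0.1298],
       [-0.0129, -0.1259, -0.992 ,  1.2777],
       [ 0.    ,  0.    ,  0.    ,  1.    ]])}
side {'intrinsics': array([[380.4885,   0.    , 281.8625],
       [  0.    , 380.4885, 210.012 ],
       [  0.    ,   0.    ,   1.    ]]), 'dist_coeffs': array([-0.0241,  0.    ,  0.    ,  0.    ,  0.    ]), 'world_from_camera': array([[ 0.9554, -0.1172,  0.2711,  0.3722],
       [-0.2948, -0.4303,  0.8532, -0.9934],
       [ 0.0166, -0.8951, -0.4456,  0.534 ],
       [ 0.    ,  0.    ,  0.    ,  1.    ]])}
{'time_s': 0.1, 'q': array([-1.2991,  0.2211,  1.5275,  0.    ,  1.3947, -0.1261]), 'joint_velocities': array([ 0.0008, -0.0028, -0.0032,  0.0002,  0.002 ,  0.0005]), 'joint_torque': array([  0.0014, -49.8244, -39.0547,  -0.0001,   0.0056,  -0.    ]), 'eef_pos': array([ 0.242 , -0.5757,  0.2303]), 'tcp_rot': array([-1.7105,  1.569 ,  1.8289]), 'ft_force': array([ 0.4232,  0.3366, -0.1335]), 'torque': array([ 0.0092, -0.0059, -0.0318]), 'opening': 0.0855224687707658}
```

View pics/top0.png

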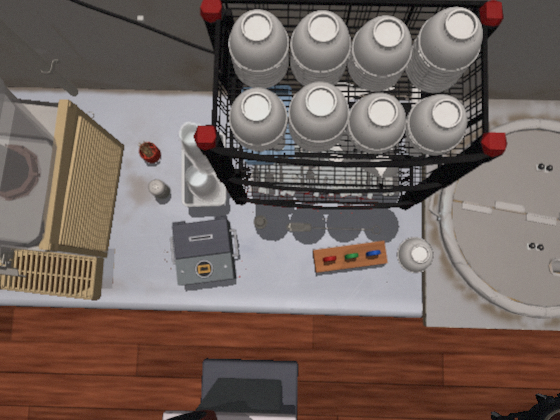

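View pics/side0.png

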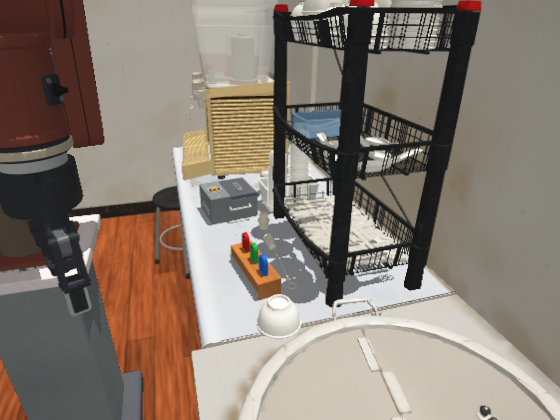

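The top view shows the block at about (350,257), with the red, green and blue heads at (330,260), (351,256) and (373,254). The lock is at about (204,268) on the cash box, and a tall rack stands behind the work. I'll measure the positions next.

```bash
cat > h.py <<'E'
import numpy as np,cv2
from plant import *
np.set_printoptions(precision=4,suppress=True)
def ray(n,uv):
    c=get_calibration(n);uv=np.asarray(uv,float).reshape(-1,1,2)
    p=cv2.undistortPoints(uv,c["intrinsics"],c["dist_coeffs"])[:,0]
    T=np.array(c["world_from_camera"]);d=np.c_[p,np.ones(len(p))]@T[:3,:3].T
    return T[:3,3],d
def onz(n,uv,z):
    o,d=ray(n,uv);return o+d*((z-o[2])/d[:,2])[:,None]
def cloud(n,d):
    h,w=d.shape;u,v=np.meshgrid(np.arange(w),np.arange(h))
    o,dd=ray(n,np.c_[u.ravel(),v.ravel()]);return (o+dd*d.reshape(-1,1)).reshape(h,w,3)
E
python3 - <<'E'
from h import *
for n,(x0,y0,x1,y1),k in (("top",(160,200,440,310),1),("side",(185,165,325,310),1)):
    f=np.load(n+"0.npz");im=f["im"];d=f["d"];P=cloud(n,d)
    c=im[y0:y1,x0:x1,::-1]; s=min(800/c.shape[1],600/c.shape[0]);cv2.imwrite(f"pics/{n}crop.png",cv2.resize(c,None,fx=s,fy=s,interpolation=cv2.INTER_CUBIC))
    hsv=cv2.cvtColor(im,cv2.COLOR_RGB2HSV)
    roi=np.zeros(d.shape,bool);roi[y0:y1,x0:x1]=1
    H,S,V=[hsv[...,i].astype(int) for i in range(3)]
    for nm,m in dict(red=((H<4)|(H>175))&(S>190)&(V>60),green=(H>50)&(H<80)&(S>150),blue=(H>100)&(H<130)&(S>150),wood=(H>6)&(H<18)&(S>120)&(V>90)).items():
        m=m&roi
        nn,l,st,ce=cv2.connectedComponentsWithStats(m.astype(np.uint8))
        if nn<2: continue
        i=1+np.argmax(st[1:,4]);q=P[(l==i)&(d>0)]
        print(n,nm,st[i],ce[i],"cloud med",np.median(q,0),"min",q.min(0),"max",q.max(0))
        if nm=="wood" and n=="top":
            print(cv2.minAreaRect(np.argwhere(l==i)[:,::-1].astype(np.float32)))
            t=q[abs(q[:,2]-.042)<.006];print("woodtop",len(t),cv2.minAreaRect(t[:,:2].astype(np.float32)))
    if n=="top":
        q=P[y0:y1,x0:240].reshape(-1,3)
        print("box z hist",np.histogram(q[:,2],bins=np.arange(-.01,.13,.01)))
E
```

```text
top red [324 257  12   4  34] [329.3529 258.5588] cloud med [ 0.5242 -0.2271  0.0844] min [ 0.5211 -0.2429  0.0759] max [ 0.5289 -0.2168  0.0891]
top green [345 255   7   3  15] [347.4667 256.0667] cloud med [ 0.5318 -0.27    0.0836] min [ 0.5294 -0.2791  0.0713] max [ 0.5342 -0.2662  0.0875]
top blue [367 251  13   5  45] [372.8    252.7333] cloud med [ 0.5404 -0.3293  0.0838] min [ 0.5357 -0.3438  0.0692] max [ 0.5455 -0.3168  0.0911]
top wood [ 313  241   74   31 1266] [348.8712 256.3096] cloud med [ 0.5331 -0.2772  0.0411] min [ 0.4962 -0.3682  0.0161] max [ 0.5741 -0.1932  0.0711]
((349.5513610839844, 256.37225341796875), (22.135263442993164, 71.49552917480469), 82.14668273925781)
woodtop 1227 ((0.5333560705184937, -0.2809078097343445), (0.05245174840092659, 0.17114607989788055), 9.211642265319824)
box z hist (array([3276, 1461,   46,   45,   70,  193,   32,   69, 2489, 1072,    0,
          1,    0,    0]), array([-0.01,  0.  ,  0.01,  0.02,  0.03,  0.04,  0.05,  0.06,  0.07,
        0.08,  0.09,  0.1 ,  0.11,  0.12,  0.13]))
side red [243 233   6  19  90] [245.7667 242.4222] cloud med [ 0.524  -0.2419  0.0669] min [ 0.5191 -0.2464  0.0446] max [ 0.5299 -0.2264  0.0875]
side green [251 243   7  20 108] [254.3056 253.2037] cloud med [ 0.5327 -0.2933  0.067 ] min [ 0.5269 -0.298   0.046 ] max [ 0.539  -0.277   0.0872]
side blue [259 254   8  22 130] [263.1769 264.4154] cloud med [ 0.5398 -0.3429  0.0692] min [ 0.5346 -0.3485  0.0445] max [ 0.5465 -0.3236  0.0898]
side wood [ 231  241   50   59 1146] [256.8883 273.0558] cloud med [ 0.5259 -0.3393  0.0415] min [ 0.4937 -0.371   0.0004] max [ 0.5726 -0.1938  0.0572]
```

View pics/topcrop.png

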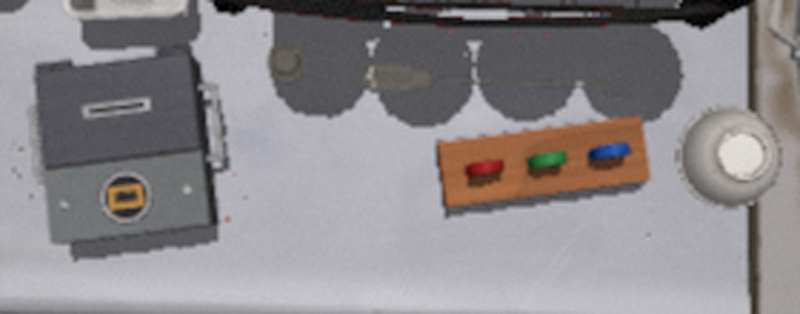

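View pics/sidecrop.png

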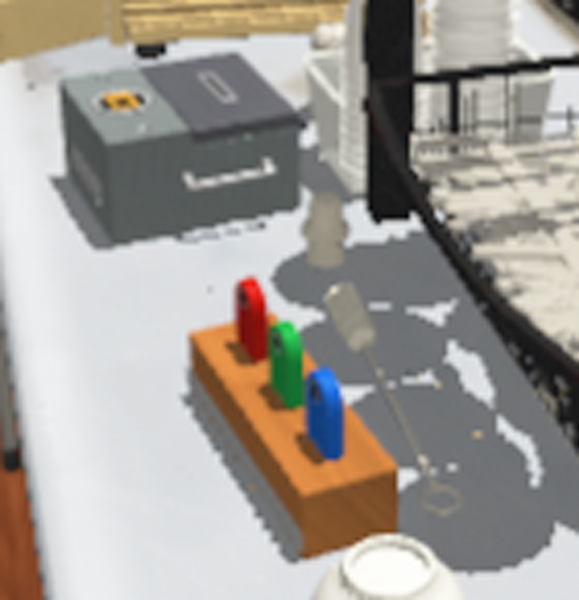

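The crops show the red head at about (485,170) in the top crop, on the +y end slot. The brass plug is at about (127,197) on the deck, with its dark slot running left-right (y). The rack edge lies just beyond the brush.

Run:
```python
from h import *
R={}
for n,(x0,y0,x1,y1) in (("top",(170,215,240,292)),("side",(195,170,262,226))):
    f=np.load(n+"0.npz");im=f["im"];d=f["d"];P=cloud(n,d)
    hsv=cv2.cvtColor(im,cv2.COLOR_RGB2HSV).astype(int);H,S,V=hsv[...,0],hsv[...,1],hsv[...,2]
    roi=np.zeros(d.shape,bool);roi[y0:y1,x0:x1]=1
    m=(H>10)&(H<30)&(S>120)&(V>110)&roi
    nn,l,st,ce=cv2.connectedComponentsWithStats(m.astype(np.uint8));i=1+np.argmax(st[1:,4])
    hull=cv2.convexHull(np.argwhere(l==i)[:,::-1].astype(np.float32))
    M=cv2.moments(hull);uv=(M['m10']/M['m00'],M['m01']/M['m00'])
    R[n]=uv;w=onz(n,hull[:,0],.082)
    print(n,"brass",st[i],uv,onz(n,[uv],.082),cv2.minAreaRect(w[:,:2].astype(np.float32)),"depth z",np.median(P[l==i],0))
    q=P[roi&(d>0)]
    t=q[(q[:,2]>.06)&(q[:,2]<.1)];print("top pts",cv2.minAreaRect(t[:,:2].astype(np.float32)),np.median(t,0))
    c=im[y0:y1,x0:x1,::-1];cv2.imwrite(f"pics/{n}lock.png",cv2.resize(c,None,fx=8,fy=8,interpolation=cv2.INTER_CUBIC)[:600,:800])
    # dark slot
    # key head tops
P=cloud("top",np.load("top0.npz")["d"]).reshape(-1,3)
def tri(a,b):
    o1,d1=ray("top",[a]);o2,d2=ray("side",[b]);d1=d1[0];d2=d2[0]
    s=np.linalg.lstsq(np.c_[d1,-d2],o2-o1,rcond=None)[0];return (o1+d1*s[0]+o2+d2*s[1])/2,(o1+d1*s[0]-o2-d2*s[1])
print("lock tri",tri(R["top"],R["side"]))
for n in("top","side"):
    P=cloud(n,np.load(n+"0.npz")["d"]).reshape(-1,3)
    for ya in np.arange(-.45,.25,.05):
        q=P[(P[:,1]>ya)&(P[:,1]<ya+.05)&(P[:,0]>.3)&(P[:,0]<.9)&(P[:,2]<1.1)]
        r=[]
        for z0,z1 in((.01,.06),(.06,.12),(.12,.25),(.25,.4),(.4,1.)):
            k=q[(q[:,2]>z0)&(q[:,2]<z1)];r.append(round(float(np.percentile(k[:,0],2)),3) if len(k)>3 else None)
        print(n,round(ya,2),r)
print(inverse_kinematics([.525,-.229,.049],[0,np.pi/2,0]))
```

```text
top brass [198 264  13  10  77] (203.72893772893772, 268.47985347985343) [[0.4938 0.0605 0.082 ]] ((0.49397340416908264, 0.06038138270378113), (0.01889130473136902, 0.02830507978796959), 8.699275016784668) depth z [0.4929 0.0599 0.0797]
top pts ((0.5368689894676208, 0.06902763992547989), (0.14910267293453217, 0.13157929480075836), 8.81119441986084) [0.5336 0.0673 0.0788]
side brass [210 188   9   3  22] (214.0, 189.0) [[0.4934 0.0593 0.082 ]] ((0.4934008717536926, 0.05936726927757263), (0.015029126778244972, 0.023713933303952217), 74.97797393798828) depth z [0.4942 0.0668 0.0793]
top pts ((0.5715467929840088, 0.08967993408441544), (0.22699446976184845, 0.1691182553768158), 8.967663764953613) [0.531  0.0446 0.078 ]
lock tri (array([0.4937, 0.0606, 0.0814]), array([ 0.0003, -0.    ,  0.    ]))
top -0.45 [0.508, 0.651, 0.655, 0.652, 0.655]
top -0.4 [0.516, 0.644, 0.877, 0.645, 0.648]
top -0.35 [0.51, 0.537, None, 0.641, 0.645]
top -0.3 [0.502, 0.529, 0.878, 0.639, 0.641]
top -0.25 [0.495, 0.521, None, 0.638, 0.64]
top -0.2 [0.506, 0.639, None, 0.638, 0.641]
top -0.15 [0.594, 0.64, None,
[... 294 characters left out ...]
.674, None, None, None]
side -0.45 [0.506, 0.653, 0.655, 0.653, 0.655]
side -0.4 [0.517, 0.644, 0.876, 0.644, 0.647]
side -0.35 [0.509, 0.536, 0.876, 0.64, 0.64]
side -0.3 [0.5, 0.528, 0.876, 0.638, 0.638]
side -0.25 [0.492, 0.519, 0.875, 0.637, 0.638]
side -0.2 [0.496, 0.638, 0.876, 0.637, 0.638]
side -0.15 [0.594, 0.64, 0.875, 0.641, 0.638]
side -0.1 [0.598, 0.643, 0.878, 0.642, 0.641]
side -0.05 [0.473, 0.477, 0.654, 0.654, 0.65]
side -0.0 [0.465, 0.468, 0.74, None, 0.656]
side 0.05 [0.457, 0.461, 0.666, None, None]
side 0.1 [0.453, 0.455, None, None, None]
side 0.15 [0.664, 0.666, None, None, None]
side 0.2 [0.772, None, None, None, None]
[-0.549   0.2983  1.8015  0.      1.0418 -2.1198]
```

```bash
python3 -c "
import cv2,numpy as np
a=cv2.imread('pics/toplock.png');b=cv2.imread('pics/sidelock.png');print(a.shape,b.shape)"
```

```text
(600, 560, 3) (448, 536, 3)
```

View pics/toplock.png

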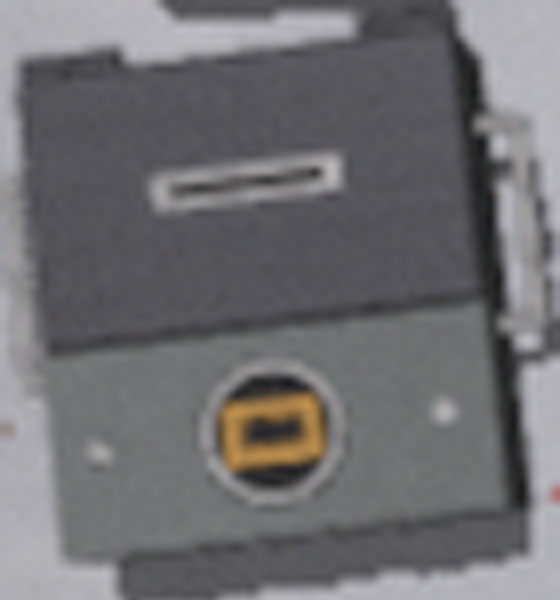

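View pics/sidelock.png

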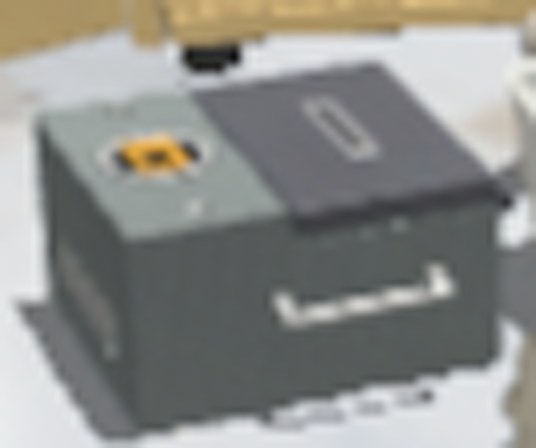

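Run:
```python
from h import *
print(onz("top",[(329.5,259.2)],.086))
for b in (9.0-90,9.0+90):
  for p,ty in (([.525,-.229,.047],[0]),([.4937,.0605,.087],[0,-.8,-1.64,-1.8])):
    for t in ty:
      print(b,p,t,inverse_kinematics(p,[0,np.pi/2,np.radians(b)+t]))
```

```text
[[ 0.5231 -0.2293  0.086 ]]
-81.0 [0.525, -0.229, 0.047] 0 [-0.549   0.3013  1.8022 -0.      1.0382 -0.7061]
-81.0 [0.4937, 0.0605, 0.087] 0 [-0.0368  0.0738  1.9797 -0.      1.088  -0.1938]
-81.0 [0.4937, 0.0605, 0.087] -0.8 [-0.0368  0.0738  1.9797 -0.      1.088   0.6062]
-81.0 [0.4937, 0.0605, 0.087] -1.64 [-0.0368  0.0738  1.9797 -0.      1.088   1.4462]
-81.0 [0.4937, 0.0605, 0.087] -1.8 [-0.0368  0.0738  1.9797 -0.      1.088   1.6062]
99.0 [0.525, -0.229, 0.047] 0 [-0.549   0.3013  1.8022  0.      1.0382  2.4355]
99.0 [0.4937, 0.0605, 0.087] 0 None
99.0 [0.4937, 0.0605, 0.087] -0.8 [-0.0368  0.0738  1.9797  0.      1.088  -2.5354]
99.0 [0.4937, 0.0605, 0.087] -1.64 [-0.0368  0.0738  1.9797 -0.      1.088  -1.6954]
99.0 [0.4937, 0.0605, 0.087] -1.8 [-0.0368  0.0738  1.9797 -0.      1.088  -1.5354]
```

Run:
```python
from h import *
Y=np.radians(9.1-90);o=[0,np.pi/2,Y]
gripper_to(.05,100)
movep([.524,-.2293,.2],o)
move_l([.524,-.2293,.105],feed=.15)
move_l([.524,-.2293,.047],feed=.08,max_force=8)
for n in("top","side"):
    im,d=get_image(n);cv2.imwrite(f"pics/{n}1.png",cv2.resize(im[200:320,200:400,::-1],None,fx=4,fy=4))
s=observe();print(s["time_s"],s["eef_pos"],s["tcp_rot"],s["ft_force"],s["opening"])
```

```text
3.9417 [ 0.5246 -0.2296  0.0477] [ 0.8597  1.5694 -0.5522] [-0.1033 -0.401  -0.1597] 0.05046983389941284
```

View pics/side1.png

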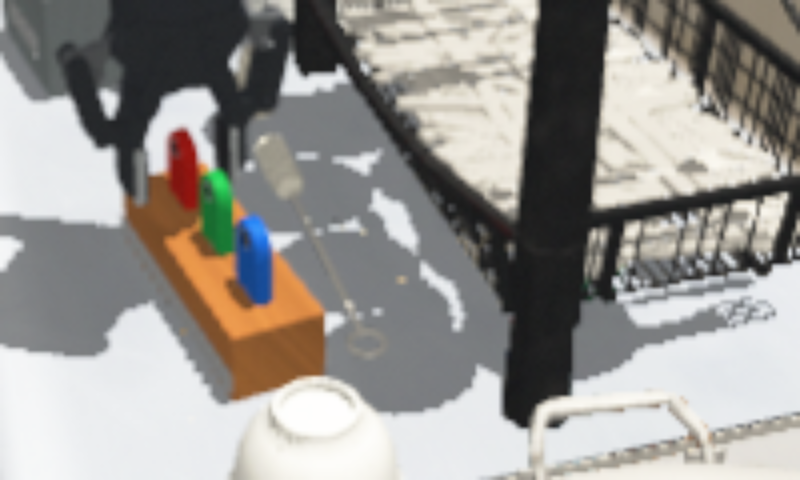

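The fingers, at (135,170) and (235,150), straddle the red head at (183,170), clear of the green one. I'll grip and lift.

Run:
```python
from h import *
gripper_to(0.0,100); hold(.2)
s=observe();print(s["time_s"],s["eef_pos"],s["ft_force"],s["opening"])
x,y,_=s["eef_pos"]
move_l([.524,-.2293,.125],feed=.08)
hold(.2)
s=observe();print(s["time_s"],s["eef_pos"],s["ft_force"],s["opening"])
move_l([.524,-.2293,.2],feed=.12)
movep([.4937,.0605,.2],[0,np.pi/2,np.radians(8.8-90)])
move_l([.4937,.0605,.135],feed=.1);hold(.3)
s=observe();print(s["time_s"],s["eef_pos"],s["tcp_rot"],s["ft_force"],s["torque"],s["opening"])
for n,(x0,y0,x1,y1) in (("top",(160,200,260,300)),("side",(170,130,290,230))):
    im,d=get_image(n);np.savez(n+"2.npz",im=im,d=d);cv2.imwrite(f"pics/{n}2.png",cv2.resize(im[y0:y1,x0:x1,::-1],None,fx=6,fy=6,interpolation=cv2.INTER_CUBIC)[:600])
```

```text
4.5833 [ 0.5244 -0.2295  0.0475] [0.3016 0.0548 4.2979] 0.008729862910219363
5.9083 [ 0.5236 -0.2291  0.1243] [ 0.7689  0.345  -0.5332] 0.008840989931240564
8.9083 [0.4941 0.0605 0.1356] [ 1.4037  1.5698 -0.0135] [-0.1867  0.5676 -0.5302] [ 0.0415  0.0096 -0.0379] 0.008785894708139744
```

View pics/side2.png

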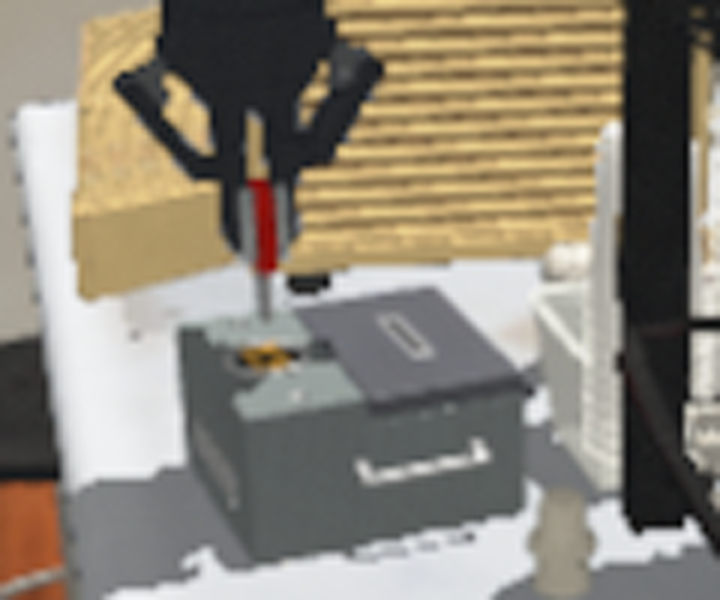

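View pics/top2.png

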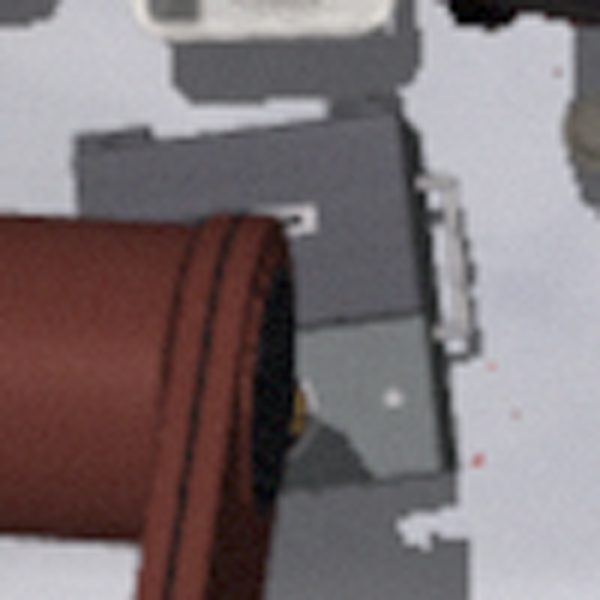

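The key hangs upright between the pads (side crop: head at (262,225), blade from (265,272) to about (265,318)), with the brass at (265,355) below it. The arm hides the lock in the top view. I'll check the offset by projecting the expected points into the side view.

Run:
```python
from h import *
c=get_calibration("side");Ti=np.linalg.inv(c["world_from_camera"])
def pr(p):
    return cv2.projectPoints(np.array(p,float).reshape(-1,3),cv2.Rodrigues(Ti[:3,:3])[0],Ti[:3,3],c["intrinsics"],c["dist_coeffs"])[0][:,0]
def crop(p):return (pr(p)-[170,130]+.5)*6-.5
a=np.radians(8.8);ex=np.array([np.cos(a),np.sin(a),0]);ey=np.array([-np.sin(a),np.cos(a),0]);ez=np.array([0,0,1.])
o=np.array([.4941,.0605,.130])
print("mouth",crop([.4937,.0605,.082]))
print("shoulder near edge (y-)",crop([o-ey*.015-ex*.005,o-ey*.015+ex*.005]))
print("blade near edge z0,-23, tip",crop([o-.007*ey,o-.007*ey-.023*ez,o-.030*ez]))
print("sens 1mm x,y,z",crop([o+ex*.001,o+ey*.001,o+ez*.001])-crop([o]*3))
im=np.load("side2.npz")["im"];hsv=cv2.cvtColor(im,cv2.COLOR_RGB2HSV)
print("V rows"); print(hsv[172:188,205:222,2]); print(hsv[156:180,209:218,1])
cv2.imwrite("pics/side2z.png",cv2.resize(im[155:200,195:235,::-1],None,fx=13,fy=13,interpolation=cv2.INTER_NEAREST))
```

```text
mouth [[266.7977 355.5281]]
shoulder near edge (y-) [[260.5261 276.7179]
 [280.5951 273.6888]]
blade near edge z0,-23, tip [[265.7122 269.6937]
 [268.6392 313.6701]
 [265.3388 321.8995]]
sens 1mm x,y,z [[ 1.9875 -0.2959]
 [-0.5981 -0.6769]
 [-0.1293 -1.9223]]
V rows
[[172 174 173 154 131 126 124 110 122 136 136 123 137 176 193 193 192]
 [172 172 165 172 174 157 137 118 126 136 137 145 164 176 178 178 178]
 [177 177 175 187 192 190 170 133 129 137 138 163 179 179 179 178 176]
 [195 195 209 216 215 216 194 144 121 137 161 193 172 141 139 137 136]
 [214 214 215 215 215 214 206 152 108 129 181 223 164  52  46  50  48]
 [212 213 213 212 213 212 213 167 116 122 181 218 153  44  46  48  49]
 [211 213 213 212 212 211 211 172 120 121 180 207 185 116  46  45  47]
 [213 213 213 213 212 211 212 173 120 118 180 209 200 179 168 168 169]
 [215 215 214 214 214 214 212 183 130 118 178 206 186 194 203 200 195]
 [215 216 216 216 215 212 204 176 128 115 163 185 187 169 141 136 126]
 [205 198 194 195 197 192 182 165 127 111 147 166 169 157 129 118 120]
 [183 172 169 160 170 163 160 168 149 132 155 168 16
[... 540 characters left out ...]
  8   5   3 135 224 229 125   5   8]
 [ 16   7   5 138 224 226 163  16   7]
 [  8   5   5 122 222 233 173  35   7]
 [ 12   2   4 110 233 229 174  35   7]
 [ 13   7   4  99 220 229 190  37   7]
 [ 16   5   4  75 215 230 216  39   7]
 [ 25   5   6  64 218 231 215  44   7]
 [ 22   8   6  53 213 227 221  53   7]
 [ 26   5   6  40 215 233 227  73   7]
 [ 16   5   4  38 197 233 228  81   2]
 [ 25   6   4  42 188 229 223  73   6]
 [ 32   3   7  69 202 229 227  97  45]
 [  9   3  26 102 194 229 229 127 103]
 [  8   8  17  53 105 128  62  33  50]
 [  9   7   2   2  21  40   6   5   5]
 [  7   6   7   8   2   2   7   8   7]
 [  8   7   8   9   2   2   7   9   8]
 [  7   7  10   9   4   2   9  10   9]]
```

View pics/side2z.png

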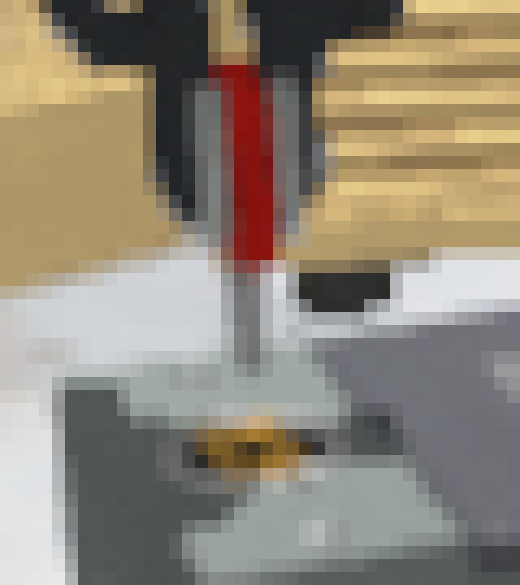

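The x alignment agrees to about 0.1 mm, and y/z agree to within 1–2 mm, inside the lead-in. Next is a guarded descent to the mouth.

Run:
```python
from h import *
def S(t):
    s=observe();print(t,round(s["time_s"],2),s["eef_pos"],s["ft_force"],s["torque"],round(s["opening"],4))
S("0")
x,y=.4935,.0605
for z in (.118,.114,.110,.106):
    r=move_l([x,y,z],feed=.03,max_force=6);S((z,r))
    if r:break
```

```text
0 9.01 [0.4939 0.0605 0.1353] [ 0.1768 -0.1482 -0.4253] [ 0.0349 -0.017  -0.0384] 0.0094
(0.118, False) 9.72 [0.4935 0.0605 0.118 ] [ 0.1331 -0.0895  0.6883] [-0.0316 -0.0059  0.0077] 0.0088
(0.114, False) 10.01 [0.4933 0.0605 0.1138] [ 0.3007 -0.3151 -0.0754] [0.0163 0.0142 0.0083] 0.0088
(0.11, False) 10.29 [0.4932 0.0605 0.1097] [-0.6533 -0.0152 -0.7547] [ 0.0562 -0.0174 -0.0364] 0.0091
(0.106, False) 10.57 [0.4932 0.0608 0.1056] [-0.9063  2.0148 -1.2129] [ 0.449   0.0365 -0.0488] 0.0089
```

Run:
```python
from h import *
def S(t):
    s=observe();print(t,round(s["time_s"],2),s["eef_pos"],s["ft_force"],s["torque"],round(s["opening"],4))
x,y=.4935,.0608
for z in (.103,.100,.097,.094,.091,.089):
    r=move_l([x,y,z],feed=.02,max_force=15);S((z,r))
    if r:break
```

```text
(0.103, False) 10.88 [0.4938 0.0609 0.1031] [0.9982 2.0767 1.1446] [ 0.4302 -0.2072 -0.0031] 0.0087
(0.1, False) 11.18 [0.4942 0.0609 0.1005] [1.0863 2.9326 3.1619] [ 0.558  -0.2814  0.0872] 0.0088
(0.097, True) 11.4 [0.4946 0.0612 0.0988] [-1.7186  0.6117  4.877 ] [0.1147 0.2346 0.0197] 0.0085
```

Run:
```python
from h import *
def S(t):
    s=observe();print(t,round(s["time_s"],2),s["eef_pos"],s["ft_force"],s["torque"],round(s["opening"],4))
S(0)
im,d=get_image("side");np.savez("side3.npz",im=im,d=d);cv2.imwrite("pics/side3.png",cv2.resize(im[140:205,185:245,::-1],None,fx=9,fy=9,interpolation=cv2.INTER_NEAREST))
```

```text
0 11.4 [0.4946 0.0612 0.0988] [-1.7186  0.6117  4.877 ] [0.1147 0.2346 0.0197] 0.0085
```

View pics/side3.png

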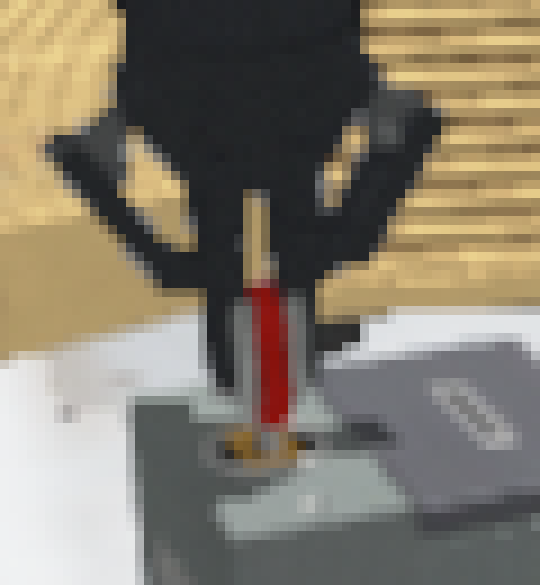

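The blade is in the brass plug, with the head's underside at about (270,425) and a short stretch of blade still showing above the brass. The key hasn't slipped in the pads. I'll keep pushing with a higher limit.

Run:
```python
from h import *
def S(t):
    s=observe();print(t,round(s["time_s"],2),s["eef_pos"],s["tcp_rot"],s["ft_force"],s["torque"],round(s["opening"],4));return s
x,y=.494,.0608
for z in (.097,.094,.091,.088,.086):
    r=move_l([x,y,z],feed=.02,max_force=28);s=S((z,r))
    if r:break
hold(.2);S("h")
im,d=get_image("side");cv2.imwrite("pics/side4.png",cv2.resize(im[140:205,185:245,::-1],None,fx=9,fy=9,interpolation=cv2.INTER_NEAREST))
```

```text
(0.097, False) 11.71 [0.4946 0.0611 0.0981] [1.9291 1.5662 0.5116] [-0.557   3.7422  9.0935] [0.7266 0.2026 0.0179] 0.0084
(0.094, False) 12.01 [0.4945 0.0611 0.0951] [1.9212 1.5664 0.5039] [-0.9048  2.8813  5.7333] [0.6602 0.2351 0.0512] 0.0089
(0.091, False) 12.31 [0.494  0.061  0.0909] [2.0237 1.5671 0.6063] [2.2697 3.8086 0.1636] [ 0.8812 -0.4417  0.0067] 0.0085
(0.088, False) 12.61 [0.4939 0.061  0.0876] [2.0717 1.5674 0.6543] [ 1.8263  5.2207 -2.0537] [ 0.9166 -0.5719  0.0244] 0.0087
(0.086, False) 12.86 [0.4941 0.061  0.0872] [2.0664 1.5675 0.6492] [-4.1448  3.8674 12.8252] [ 0.9087  0.7936 -0.0292] 0.0088
h 13.06 [0.4941 0.061  0.0873] [2.0488 1.5674 0.6315] [-3.9596  4.6015 12.8512] [ 0.8775  0.6638 -0.0165] 0.0088
```

View pics/side4.png

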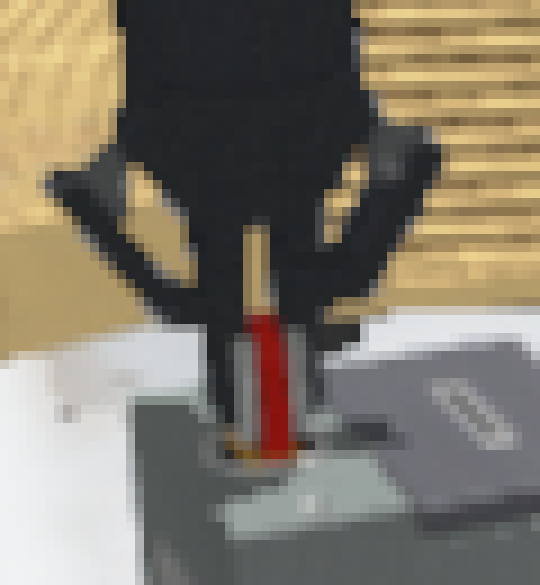

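The head now sits on the brass (bottom edge at about (275,460)). The TCP is at z = 0.0872, where 0.087 was expected, with 13 N of contact. I'll turn clockwise in small steps while keeping the light downward push.

Run:
```python
from h import *
def S(t):
    s=observe();print(round(t,2),round(s["time_s"],2),s["eef_pos"],s["ft_force"],s["torque"],round(s["opening"],4),s["q"][5]);return s
Y=np.radians(8.8-90);p=[.494,.0612,.0857]
S(0)
for t in np.r_[.1:1.66:.1,1.64,1.68]:
    movep(p,[0,np.pi/2,Y-t]);s=S(t)
    if np.linalg.norm(s["ft_force"])>30 or abs(s["torque"][2])>1: break
hold(.2);S(t)
for n,(x0,y0,x1,y1) in (("top",(160,200,260,300)),("side",(185,140,245,205))):
    im,d=get_image(n);cv2.imwrite(f"pics/{n}5.png",cv2.resize(im[y0:y1,x0:x1,::-1],None,fx=6,fy=6,interpolation=cv2.INTER_NEAREST))
```

```text
0 13.11 [0.4941 0.061  0.0873] [-3.1029  4.9046 12.4337] [0.9051 0.6327 0.0103] 0.0089 -0.1917445797850907
0.1 13.36 [0.494  0.0611 0.0872] [-4.4314  2.7659 15.5544] [0.659  0.892  0.0675] 0.0088 -0.08838251981880144
0.2 13.61 [0.494  0.061  0.0872] [-5.1424  2.6967 15.8201] [0.5946 0.967  0.0299] 0.009 0.011550862467639767
0.3 13.86 [0.4939 0.061  0.0872] [-5.7241  2.8682 16.144 ] [0.5305 1.0128 0.073 ] 0.0092 0.11159316124821146
0.4 14.11 [0.4937 0.061  0.0872] [-6.4952  2.4227 16.4886] [0.569  1.1664 0.0559] 0.009 0.21155083251032933
0.5 14.36 [0.4935 0.061  0.0872] [-6.7329  1.5088 17.0134] [0.5935 1.289  0.0695] 0.0087 0.31155188105732273
0.6 14.61 [0.4933 0.061  0.0872] [-8.1013  1.7675 18.1581] [0.6641 1.4871 0.0835] 0.0087 0.4115407756752348
0.7 14.86 [0.4931 0.061  0.0872] [-9.3026  2.653  19.4727] [0.6268 1.5992 0.0747] 0.0091 0.5114837053356954
0.8 15.11 [0.4928 0.0611 0.0872] [-10.1803   2.1143  19.049 ] [0.6523 1.7484 0.0719] 0.0089 0.6115257387850312
0.9 15.36 [0.4927 0.0612 0.0872] [-11.2593   3.1842  20.6263] [0.7426 1.8763 0.1197] 0.0088 0.7115359732384025
1.0 15.61 
[... 395 characters left out ...]
2602 0.0401] 0.0088 1.111506160116331
1.4 16.61 [0.4919 0.0619 0.0871] [-13.9389   6.8511  23.93  ] [1.171  2.3388 0.0674] 0.009 1.211499142815346
1.5 16.86 [0.4919 0.0621 0.0871] [-14.3806   5.9125  24.2326] [1.3304 2.4412 0.1048] 0.0089 1.311514230395287
1.6 17.11 [0.4919 0.0625 0.0871] [-14.2006   6.518   23.0545] [1.6589 2.2865 0.091 ] 0.0088 1.411451814001374
1.64 17.36 [0.492  0.0627 0.0872] [-13.1722   8.6895  23.0086] [1.7933 2.2678 0.0763] 0.0087 1.451198394681858
1.68 17.61 [0.4921 0.063  0.0872] [-13.3011   9.9459  22.403 ] [2.0217 2.2461 0.0891] 0.0085 1.4911982489594977
1.68 17.81 [0.492  0.063  0.0872] [-13.2991   9.8136  23.9111] [1.9279 2.1975 0.0325] 0.009 1.4909826695862725
```

View pics/side5.png

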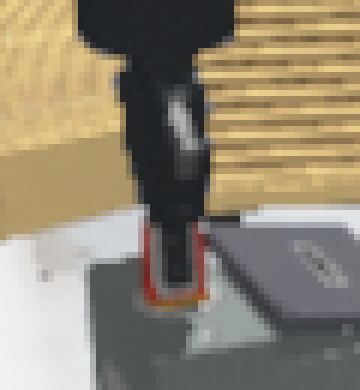

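View pics/top5.png

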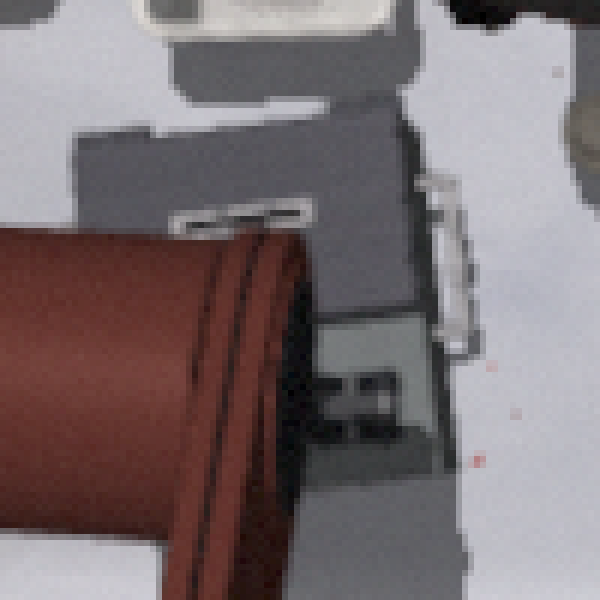

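The head is now turned broadside to the side camera (about (175,265)) and sits on the brass. I'll confirm the plug turn from the lid tilt in the depth data, then probe for the stop.

```bash
cat >> h.py <<'E'
def lid(n,d):
    P=cloud(n,d).reshape(-1,3);a=np.radians(8.8);O=np.array([.4937,.0605]);r=P[:,:2]-O
    u=r@[np.cos(a),np.sin(a)];v=r@[-np.sin(a),np.cos(a)]
    k=(u>.035)&(u<.108)&(v>-.058)&(v<-.01)&(P[:,2]>.06)&(P[:,2]<.12)
    A=np.c_[u[k],v[k],np.ones(k.sum())];c=np.linalg.lstsq(A,P[k,2],rcond=None)[0]
    return "lid pts %d slope deg %.2f z@.035 %.4f z@.105 %.4f"%(k.sum(),np.degrees(np.arctan(c[0])),c@[.035,-.03,1],c@[.105,-.03,1])
E
python3 - <<'E'
from h import *
def S(t):
    s=observe();print(t,round(s["time_s"],2),s["eef_pos"],s["ft_force"],s["torque"],round(s["opening"],4),s["q"][5]);return s
for n in("top","side"):
    print(n,"start",lid(n,np.load(n+"0.npz")["d"])); print(n,"now",lid(n,get_image(n)[1]))
S("now")
E
```

```text
top start lid pts 640 slope deg -0.28 z@.035 0.0792 z@.105 0.0788
top now lid pts 551 slope deg -8.60 z@.035 0.0910 z@.105 0.0804
side start lid pts 157 slope deg -0.02 z@.035 0.0784 z@.105 0.0784
side now lid pts 182 slope deg -0.46 z@.035 0.0828 z@.105 0.0822
now 18.01 [0.492  0.0629 0.0872] [-12.9954   9.8198  23.5756] [1.9603 2.2601 0.0552] 0.0088 1.4909684374050818
```

Run:
```python
from h import *
def S(t):
    s=observe();print(t,round(s["time_s"],2),s["eef_pos"],s["ft_force"],s["torque"],round(s["opening"],4),s["q"][5]);return s
Y=np.radians(8.8-90)
for p,t in (([.4930,.0620,.0858],1.68),([.4926,.0624,.0859],1.70),([.4926,.0624,.0859],1.73)):
    movep(p,[0,np.pi/2,Y-t]);hold(.2);s=S((p,t))
T=s["tcp_rot"];cy,sy,cp,sp=np.cos(T[2]),np.sin(T[2]),np.cos(T[1]),np.sin(T[1])
print("tool axis",[cy*cp,sy*cp,-sp])
for n in("top","side"):
    im,d=get_image(n);print(lid(n,d));np.savez(n+"6.npz",im=im,d=d)
    x0,y0,x1,y1=(160,200,260,300) if n=="top" else (185,140,275,225)
    cv2.imwrite(f"pics/{n}6.png",cv2.resize(im[y0:y1,x0:x1,::-1],None,fx=6,fy=6,interpolation=cv2.INTER_NEAREST))
```

```text
([0.493, 0.062, 0.0858], 1.68) 18.46 [0.492  0.063  0.0872] [-9.7875  6.5905 18.3158] [1.4514 1.613  0.1291] 0.0091 1.4925346706884912
([0.4926, 0.0624, 0.0859], 1.7) 18.91 [0.4919 0.0631 0.0872] [-6.4489  7.0581 16.7626] [1.2491 1.3375 0.1567] 0.009 1.513214956952672
([0.4926, 0.0624, 0.0859], 1.73) 19.36 [0.4919 0.0632 0.0872] [-6.7993  6.3895 16.2513] [1.3031 1.2467 0.2154] 0.0092 1.5430799868127578
tool axis [np.float64(-0.002002055323903528), np.float64(0.0011105103613277757), np.float64(-0.9999973792671746)]
lid pts 560 slope deg -8.52 z@.035 0.0909 z@.105 0.0804
lid pts 179 slope deg -0.79 z@.035 0.0828 z@.105 0.0818
```

View pics/side6.png

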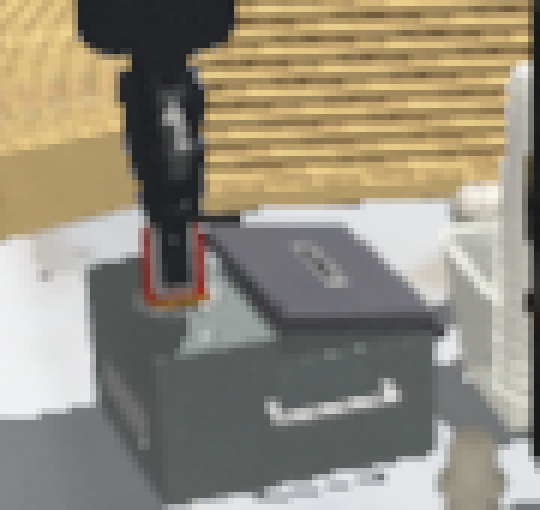

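The lid's front edge is visibly raised, and Mz rises from 0.06 to 0.22 N m as the turn goes on, so the plug is at its stop. I'll do a last check on the blue and green keys and steadiness, then hand in.

Run:
```python
from h import *
for f in ("side0.npz","side6.npz"):
    im=np.load(f)["im"];hsv=cv2.cvtColor(im,cv2.COLOR_RGB2HSV).astype(int);H,Sx=hsv[...,0],hsv[...,1]
    for lo,hi in((50,80),(100,130)):
        m=(H>lo)&(H<hi)&(Sx>150);m[:225]=0;m[310:]=0;m[:,:225]=0;m[:,300:]=0
        print(f,np.argwhere(m).mean(0),m.sum())
hold(.5);s=observe();print(s["time_s"],s["eef_pos"],s["ft_force"],s["torque"],s["opening"],s["joint_velocities"])
job_done()
```

```text
side0.npz [253.2037 254.3056] 108
side0.npz [264.4154 263.1769] 130
side6.npz [253.2037 254.3056] 108
side6.npz [264.3636 263.1364] 132
19.9583 [0.4919 0.0632 0.0872] [-7.6525  6.259  16.5402] [1.3071 1.2587 0.2296] 0.008993762060151834 [-0.0015 -0.0004  0.0005  0.0004  0.0007 -0.    ]
the job is handed in; nothing more can be done
```

I took the red key out of the block, pushed it down past both pins until the head sat on the lock face, and turned it clockwise about 1.73 rad to the stop. I handed in at 20 s with the gripper still holding the key turned and pressed down; no verdict is reported.

**What the last checks showed**
- **Seating:** the tool stayed at z = 0.0872 m, where 0.087 was expected for a fully inserted key. It was pressing with about 16 N and upright to within a few milliradians.
- **Turn:** from the top camera, the lid had tilted from about 0° to 8.5°. The moment about the vertical rose from 0.06 to 0.23 N m over the last few hundredths of a radian, which fits the plug being at its stop.
- **Grip and steadiness:** the finger opening was steady at 9 mm and the arm was still.
- **Other keys:** blue and green sit at the same pixels in the side view as at the start. I did not re-measure the bystanders, but no contact showed.

**What disagreed**
- **Lid tilt from the side camera:** the same fit gave only about 0.8° of tilt and 4 mm of lift. I did not find out why, but that picture does show the lid edge raised.
- **Lock centre:** the tool ended about 3 mm from the lock centre I measured in the images. The likely cause is the key sitting about 2 mm off-centre in the pads plus camera error. The lock centres the blade, so I expect the key itself to be within the 5 mm limit, but I did not measure that directly.

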